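Sort two press spindles by thread pitch on the notched gauge

ROBOT

A 7-joint arm with a two-finger parallel gripper is mounted at the origin on the work surface. World frame = base frame: x ahead of the robot, y to its left, z up, the work surface at z = 0. Lengths are in m, angles in degrees, forces in N, time in s.
With the tool pointing down it reaches from about 0.4 to 0.85 m from the base axis. Payload 4.5 kg.
Tool frame: the origin (TCP) lies midway between the tips of the shut fingers; the grasp point (between the pads) lies 19 mm behind it; z points along the fingers, y is the line along which they close (so a half turn about z gives the same grasp; the last joint's range is limited). The gripper opens to 88 mm and grips with 3 to 60 N. Pads are 18 mm wide; open, the fingers measure 123 mm over their backs; the gripper's body (75 mm by 187 mm) begins 45 mm behind the grasp point.
Start: joints at [74.76, 39.483, -11.15, 89.685, 9.013, 51.709, -12.324], TCP at [0.185, -0.597, 0.239] pointing down, gripper open.
Joint ranges: [-172.22, 172.22], [-26.19, 119.32], [-84.43, 86.54], [7.71, 146.69], [-57.33, 237.33], [2.42, 119.75], [-152.13, 152.13]. Speed limits (degrees/s): [147.25, 147.25, 180, 180, 180, 180, 180].

INTERFACE

Orientations are given as a 3x3 rotation matrix whose columns are the frame's x, y, z axes.
In Python, from plant import observe, capture, close_job gives the robot as it stands.
- The arm moves only by the tool play_rows, never from a script. Its argument "targets" is a list of rows, each a list of 2 entries, a list of its own where there are three numbers: the shift along the world's x, y, z in m, then the turn, a rotation vector about the world's x, y, z in degrees. A call has 1 to 20 rows; each row is the pose to reach, as a shift and turn from the pose commanded when the call began; what a row does not reach only later rows make up. A row lasts 1/12 s, in which the tool goes at most 41.7 mm and 7.16 degrees, less where a joint would pass 70% of its speed; a pose out of reach is approached as far as the arm can. A call with a gripper value outside its range is refused whole. "fingers" is the gripper's target within -1 to 1 (fully open at 1, half-way at 0, shut at -1), set as the call begins (left out, the last holds). The fingers move at their own pace and stop on an object; "force" is the grip in N (left out, the last holds). Time passes only in rows, so rows that repeat a pose let the fingers close. It gives the time, the measured TCP pose, the force, the opening and the grip force at its end, in the units of the state.
- observe(): the state, without advancing time (a new reading comes with each control period).
- capture(name): name is "scene" or "top" or "wrist"; returns a dict with "pixels" (384x512x3 uint8, red, green, blue), "range_z" (384x512 float32, m along the optical axis (not along the pixel's ray), 0 where there is no reading), "camera_matrix" (3x3 intrinsics, pixels), "origin" and "rotation" of the camera in the world; the wrist camera has in their place "mount" (4x4, takes a point from camera to tool coordinates, whose origin is the TCP and whose axes are the flange's). Camera axes: x right, y down, z forward; pixel columns grow to the right and rows downward; lengths in m; the calibration is good to about 2 mm. The wrist camera is an equidistant fisheye: a pixel r from the principal point sees the ray r / f radians off the axis. A picture is of the moment at which its call begins: read the wrist's pose just before it.
- close_job(): hands the job in; it is judged then, once.
The state is a dict: "time": time; "joints": joint angles; "joint_velocities": joint speeds; "effort": joint torques, N m; "ee_pos": TCP position; "orientation": TCP orientation; "wrist_force": force on the tool from outside, world axes, zero at the start; "wrist_torque": the same for the moment, N m; "finger_gap": finger opening in m; "grasp_force": force on a finger pad.
Only numpy, scipy, OpenCV 4.12 (cv2) and the standard library are available. Lean on these libraries where they do the work, as an engineer would, in place of code of your own. Each camera call takes 0.05 s, during which the arm holds its last target. There are 200 camera calls.

TASK

The two spare spindles in the rack look alike, but one has a fine thread and the other a coarse one. Find out which is which on the notched gauge stand: try each one lying lengthwise on a pair of notched plates, feeling along until its thread drops fully home into the notches, and if it will not, try the other pair. Leave each spindle lying level and fully home, roughly centred along the plates that fit it, without disturbing the other things on the bench.

Things in the scene. Friction and masses are not known exactly. Their poses are not given: they have to be found in the camera images.
- spindle_a: steel press spindle on its side, one of two alike but for the thread: one has 6 mm pitch, the other 10 mm; the names do not tell which. Threaded middle 72 mm long, 30 mm over the crests; at each end a plain journal 18 mm thick, 24 mm long, and an 11 mm square drive at +x. 0.42 kg. Origin: on its axis, in the middle of the thread. x axis: along the spindle.
- spindle_b: the other spindle, alike but for the pitch. Origin and axes as spindle_a; both lie level in the rack. Grip across the threaded middle (30 mm wide). Trapezoidal thread: root diameter 23 mm at 6 mm pitch, 19 mm at 10 mm pitch.
- seat_left (a point): point on the axis, mid-thread, of a spindle lying fully home in the left (+y) station, 58 mm above the bench. x axis: along the spindle. Here stand two parallel steel plates on edge, 16.5 mm wide over both, 64 mm long, top edges notched at 6 mm pitch in one station and 10 mm in the other; which is where changes. Clamped up to 5 mm off along x, differently each time, so the place where a thread drops in must be felt.
- seat_right (a point): point on the axis, mid-thread, of a spindle lying fully home in the right (-y) station, 58 mm above the bench. x axis: along the spindle. Home, a matching spindle's axis is within 0.5 mm of this height; riding on the teeth it is 4 mm (6 mm pitch) or 6 mm (10 mm) higher; on wrong plates always 3.3 to 6.5 mm higher. The teeth catch within 1 mm (6 mm pitch) or 1.5 mm (10 mm) of true along x; the next place is one pitch on.
- gauge: fixed gauge stand: grey base 124 x 176 mm, 14 mm high, with a pair of notched plates at y = +48 mm and another at y = -48 mm, each between clamp bars 29 mm wide, 26 mm high; above these the fingers have free room beside the plates. A spindle's teeth mesh with both plates of a pair. Origin under its centre; the plates run along its x axis.
- rack: fixed grey plastic rack 130 x 170 mm, base 10 mm high. The spindles lie along its x axis at y = +44 and -44 mm, axes 44 mm above the bench, journals in open-topped notches of two cross walls at x = +47 and -47 mm (8 mm thick, 46 mm high); between the walls the thread is free on both sides and below. Origin under its centre.
- nut: bystander: brass lead nut, a ring 48 mm across and 30 mm high, between rack and gauge stand. Origin under its centre.
- wrench: bystander: steel open-ended wrench 170 mm long lying on the bench to the left of the rack.
- caliper: bystander: digital caliper 200 mm long lying on the bench to the right of the gauge stand.
- beaker: bystander: glass beaker 68 mm across, 90 mm high, beyond the gauge stand. Origin under its centre.
- vial_rack: bystander: white vial rack 60 x 110 mm, 43 mm high with its vials, beyond the gauge stand.
- solvent_bottle: bystander: glass bottle with a cap, 86 mm across, 175 mm high, beyond the grease tub. Origin under its centre.
- column: bystander: steel chromatography column lying on the bench, 150 mm long, 20 mm high, beyond the rack.
- grease_tub: bystander: plastic tub 63 mm across, 38 mm high, beyond the nut.

How it is judged:
By the outcome, as a careful person would: the job done as asked, in the order asked, and still so for the second after the job is handed in, with the robot touching nothing.
It also fails if it takes over 64 s, if anything falls off the work surface, if the arm or the gripper's body presses on something with over 40 N, if the wrist force passes 120 N, or if a joint passes its speed limit or range.

## Working session

There is one attempt and no reset: what is moved stays moved. The work goes in short steps, Python scripts to look and compute and a tool call to move; the robot and the scene stay as the last step left them, time stands still between calls to the robot, and variables do not carry over. Pictures are saved under pics/ and viewed, at most 10 in all, crops included, and the job is handed in when it is done.

Besides the shell and the picture viewer there is one more tool, called after "Emit:" by a JSON object that holds its "fn" and its "kwargs". play_rows: Moves the arm, as the interface text tells. Its arguments: {"type":"object","properties":{"targets":{"type":"array","items":{"type":"array"}},"fingers":{"type":"number"},"force":{"type":"number"}},"required":["targets"]}

```bash
ls; mkdir -p pics; cat > h.py <<'E'
import numpy as np, cv2
from plant import observe, capture
def cloud(c):
    K=np.array(c["camera_matrix"]); z=c["range_z"]; v,u=np.mgrid[:z.shape[0],:z.shape[1]]
    p=np.stack([(u-K[0,2])/K[0,0]*z,(v-K[1,2])/K[1,1]*z,z],-1)
    w=p@np.array(c["rotation"]).T+np.array(c["origin"]); w[z<=0]=np.nan
    return w
E
python3 - <<'E'
from h import *
s=observe(); print({k:np.round(v,3).tolist() for k,v in s.items()})
ims=[]
for n in("top","scene"):
    c=capture(n); np.save(n+".npy",cloud(c)); cv2.imwrite(f"pics/{n}0.png",c["pixels"][...,::-1]); print(n,np.round(c["origin"],3),np.round(c["rotation"],3).tolist(),np.round(c["camera_matrix"],1).tolist())
E
```

```text
pics
{'time': 0.0, 'joints': [74.758, 39.534, -11.146, 89.744, 9.014, 51.71, -12.324], 'joint_velocities': [-0.043, -0.129, 0.017, 0.027, -0.024, 0.085, 0.096], 'effort': [-0.001, -52.755, -1.267, -15.343, -0.053, 0.007, 0.0], 'ee_pos': [0.184, -0.597, 0.238], 'orientation': [[0.955, 0.295, -0.001], [0.295, -0.955, 0.002], [-0.0, -0.002, -1.0]], 'wrist_force': [0.208, -0.111, -0.415], 'wrist_torque': [-0.008, -0.027, 0.029], 'grasp_force': 0.0, 'finger_gap': 0.088}
top [ 0.398 -0.004  1.498] [[-0.018, -0.988, 0.155], [-1.0, 0.018, -0.003], [0.0, -0.155, -0.988]] [[435.6, 0.0, 267.7], [0.0, 435.6, 194.8], [0.0, 0.0, 1.0]]
scene [ 1.109 -0.635  1.322] [[0.795, 0.51, -0.33], [0.607, -0.664, 0.437], [0.004, -0.547, -0.837]] [[472.2, 0.0, 247.9], [0.0, 472.2, 183.0], [0.0, 0.0, 1.0]]
```

View pics/top0.png

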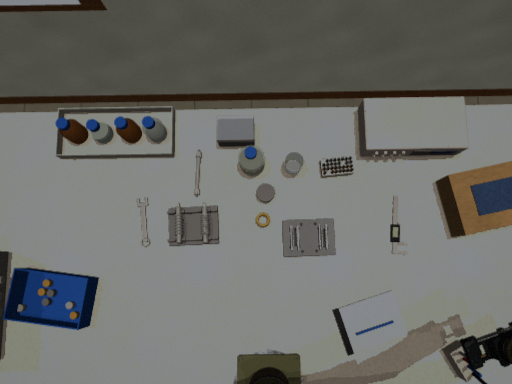

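View pics/scene0.png

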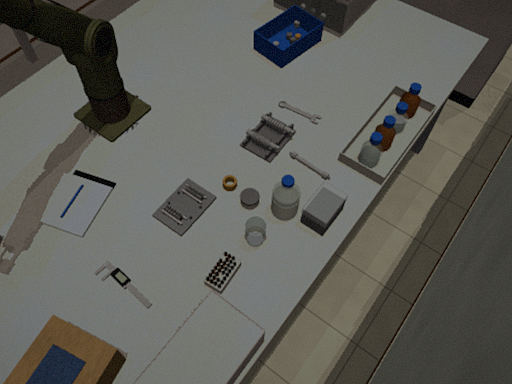

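The top view shows the rack at about (193,225) with the spindles at columns 180 and 206, the gauge stand at (308,238), and the nut at (263,219). The scene view agrees. Next I'll measure the rack and gauge poses.

```bash
python3 - <<'E'
from h import *
P=np.load("top.npy"); S=np.load("scene.npy")
def rect(pts):
    return cv2.minAreaRect((pts[:,:2]*1000).astype(np.float32))
def reg(P,u0,u1,v0,v1):
    q=P[v0:v1,u0:u1].reshape(-1,3); return q[~np.isnan(q[:,0])]
b=reg(P,215,260,255,290); print("bench z",np.median(b[:,2]))
for n,r in (("rack",(160,226,198,252)),("gauge",(275,343,212,264))):
    q=reg(P,*r); k=q[(q[:,2]>.006)]; R=rect(k); print(n,R,len(k), np.percentile(k[:,2],[5,50,95,100]))
    c=np.array(R[0])/1000
    # scene cloud in the same area
    m=S.reshape(-1,3); m=m[~np.isnan(m[:,0])]; m=m[np.hypot(*(m[:,:2]-c).T)<.115]; m=m[m[:,2]>.006]; print(" scene",rect(m),len(m))
    for nm,X in(("top",k),("scene",m)):
        h=X[X[:,2]>(.046 if n=="rack" else .034)]
        for side in(1,-1):
            g=h[(h[:,1]-c[1])*side>0]; print("  ",nm,side,len(g),rect(g),g[:,2].max().round(4),np.median(g[:,2]).round(4))
E
```

```text
bench z 0.0014611973682201462
rack ((533.9222412109375, 251.03359985351562), (223.91603088378906, 182.16339111328125), 88.90736389160156) 1971 [0.00679209 0.01375172 0.05845467 0.06661327]
 scene ((539.9029541015625, 247.3257293701172), (219.0725860595703, 205.95274353027344), 51.054100036621094) 1474
   top 1 257 ((538.8526000976562, 292.6990661621094), (128.2641143798828, 37.68891143798828), 2.7995710372924805) 0.0666 0.0539
   top -1 270 ((537.4345703125, 203.56813049316406), (128.33595275878906, 40.67787551879883), 2.0848302841186523) 0.0656 0.0544
   scene 1 198 ((534.7025146484375, 291.4723205566406), (132.4019012451172, 38.043479919433594), 3.4379072189331055) 0.0645 0.0528
   scene -1 218 ((534.279052734375, 201.20785522460938), (132.9049530029297, 41.863922119140625), 1.4680731296539307) 0.0674 0.0531
gauge ((482.3002624511719, -146.34014892578125), (231.240966796875, 173.64874267578125), 88.95929718017578) 2033 [0.00765089 0.01628971 0.03716505 0.05553956]
 scene ((485.07232666015625, -152.02401733398438), (210.88571166992188, 212.1328582763672), 12.637965202331543) 1902
   top 1 62 ((485.8919982910156, -95.50143432617188), (62.02751541137695, 16.679964065551758), 4.107778549194336) 0.0542 0.0443
   top -1 68 ((487.61065673828125, -190.80471801757812), (75.74821472167969, 21.50690269470215), 5.156185150146484) 0.0555 0.042
   scene 1 92 ((483.9260559082031, -96.06689453125), (19.04513168334961, 64.59842681884766), 89.71461486816406) 0.0537 0.0426
   scene -1 97 ((479.23516845703125, -192.6541748046875), (64.25657653808594, 19.38567352294922), 0.4308488368988037) 0.0556 0.0425
```

```bash
python3 - <<'E'
from h import *
a=cv2.imread("pics/top0.png")[195:265,160:350]
cv2.imwrite("pics/crop1.png",cv2.resize(a,None,fx=4,fy=4,interpolation=cv2.INTER_CUBIC))
E
```

```text
(no output)
```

View pics/crop1.png

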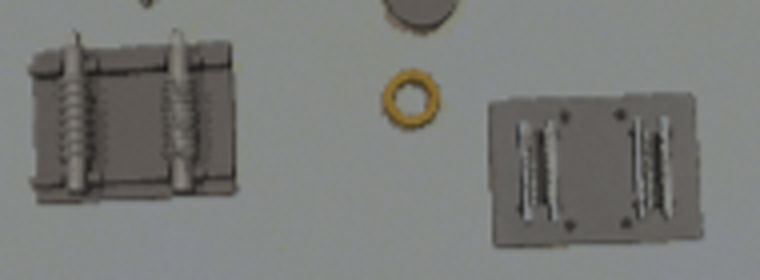

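The crop shows the rack with both spindles, left at about x=77 and right at about x=180. The gauge pairs are at about x=540 and x=652. Both are yawed only slightly. I'll move above the gauge and look with the wrist camera.

Emit:
{"fn": "play_rows", "kwargs": {"targets": [[[0.15,0.22,0.04],[0,0,-8]],[[0.15,0.22,0.04],[0,0,-8]],[[0.15,0.22,0.04],[0,0,-8]],[[0.15,0.22,0.04],[0,0,-8]],[[0.15,0.22,0.04],[0,0,-8]],[[0.15,0.22,0.04],[0,0,-8]],[[0.3,0.45,0.06],[0,0,-16]],[[0.3,0.45,0.06],[0,0,-16]],[[0.3,0.45,0.06],[0,0,-16]],[[0.3,0.45,0.06],[0,0,-16]],[[0.3,0.45,0.06],[0,0,-16]],[[0.3,0.45,0.06],[0,0,-16]],[[0.3,0.45,0.06],[0,0,-16]],[[0.3,0.45,0.06],[0,0,-16]],[[0.3,0.45,0.06],[0,0,-16]],[[0.3,0.45,0.06],[0,0,-16]]], "fingers": 1}}

```text
time: 1.43
ee_pos: [0.484, -0.1475, 0.2984]
orientation: [[1.0, 0.021, -0.001], [0.021, -1.0, -0.001], [-0.001, 0.001, -1.0]]
wrist_force: [0.5, -0.3, -0.1]
finger_gap: 0.0879
grasp_force: 0.0
```

```bash
cat >> h.py <<'E'
def wcloud(c,s):
    K=np.array(c["camera_matrix"]); z=c["range_z"]; v,u=np.mgrid[:z.shape[0],:z.shape[1]]
    x=(u-K[0,2])/K[0,0]; y=(v-K[1,2])/K[1,1]; r=np.hypot(x,y)+1e-9; t=np.tan(np.minimum(r,1.5))
    p=np.stack([x/r*t*z,y/r*t*z,z],-1); M=np.array(c["mount"])
    R=np.array(s["orientation"]).reshape(3,3)
    w=(p@M[:3,:3].T+M[:3,3])@R.T+np.array(s["ee_pos"]); w[z<=0]=np.nan
    return w
def ortho(w,img,x0,x1,y0,y1,zlo,zhi,f=2000):
    "top-down map, rows: x from x1 down, cols: y from y1 down"
    H=int((x1-x0)*f);W=int((y1-y0)*f); o=np.zeros((H,W,3),np.uint8)
    q=w.reshape(-1,3); m=~np.isnan(q[:,0])&(q[:,2]>zlo)&(q[:,2]<zhi); r=((x1-q[:,0])*f); c=((y1-q[:,1])*f)
    m&=(r>=0)&(r<H)&(c>=0)&(c<W); o[r[m].astype(int),c[m].astype(int)]=img.reshape(-1,3)[m]; return o
E
python3 - <<'E'
from h import *
s=observe(); c=capture("wrist"); print(s["time"],np.round(s["ee_pos"],4),np.round(s["orientation"],3).tolist(),np.round(c["camera_matrix"],1).tolist(),np.round(c["mount"],3).tolist())
w=wcloud(c,s); np.save("w1.npy",w); np.save("w1p.npy",c["pixels"]); cv2.imwrite("pics/w1.png",c["pixels"][...,::-1])
E
```

```text
1.4333 [ 0.484  -0.1475  0.2984] [[1.0, 0.021, -0.001], [0.021, -1.0, -0.001], [-0.001, 0.001, -1.0]] [[297.3, 0.0, 257.2], [0.0, 297.3, 192.5], [0.0, 0.0, 1.0]] [[0.001, -0.96, -0.281, 0.072], [1.0, 0.001, 0.001, 0.001], [-0.0, -0.281, 0.96, -0.146], [0.0, 0.0, 0.0, 1.0]]
```

View pics/w1.png

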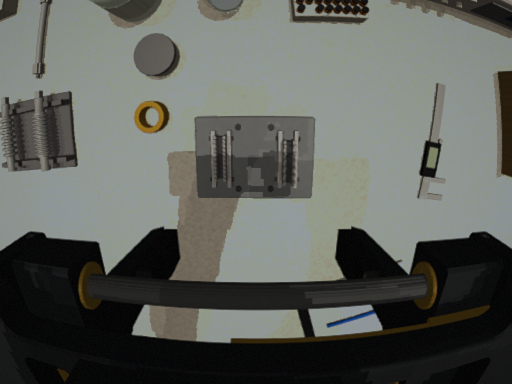

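The wrist view shows the gauge centred at about (255,157), with plate pairs at x≈222 and x≈288. The rack is at about (37,132). I'll take a closer look at the gauge, then at the rack.

Emit:
{"fn": "play_rows", "kwargs": {"targets": [[[-0.02,0,-0.04],[0,0,0]],[[-0.035,0,-0.08],[0,0,0]],[[-0.045,0,-0.12],[0,0,0]],[[-0.05,0,-0.16],[0,0,0]],[[-0.05,0,-0.17],[0,0,0]],[[-0.05,0,-0.17],[0,0,0]],[[-0.05,0,-0.17],[0,0,0]]]}}

```text
time: 2.07
ee_pos: [0.4337, -0.1486, 0.1285]
orientation: [[1.0, 0.018, -0.002], [0.018, -1.0, -0.001], [-0.002, 0.001, -1.0]]
wrist_force: [0.2, 0.1, 0.6]
finger_gap: 0.0879
grasp_force: 0.0
```

```bash
python3 - <<'E'
from h import *
s=observe(); c=capture("wrist"); print(s["time"],np.round(s["ee_pos"],4))
w=wcloud(c,s); np.savez("w2.npz",w=w,p=c["pixels"]); im=c["pixels"][...,::-1]
cv2.imwrite("pics/w2.png",im)
w1=np.load("w1.npy")
for n,W in(("far",w1),("near",w)):
    q=W.reshape(-1,3); q=q[~np.isnan(q[:,0])]; q=q[(abs(q[:,0]-.485)<.08)&(abs(q[:,1]+.148)<.12)]
    print(n,"bench",np.median(q[q[:,2]<.007][:,2]))
    k=q[q[:,2]>.008]; print(cv2.minAreaRect((k[:,:2]*1000).astype(np.float32)),np.median(k[:,2]))
    for sd in(1,-1):
        g=k[((k[:,1]+.148)*sd>0)&(k[:,2]>.034)]; print(sd,len(g),cv2.minAreaRect((g[:,:2]*1000).astype(np.float32)),g[:,2].max())
a=im[60:260,130:390] ; cv2.imwrite("pics/w2c.png",cv2.resize(a,None,fx=3,fy=3,interpolation=cv2.INTER_CUBIC))
E
```

```text
2.0667 [ 0.4337 -0.1486  0.1285]
far bench -0.0005285833704501974
((483.25958251953125, -145.91355895996094), (123.18110656738281, 179.93344116210938), 1.230185866355896) 0.3848411105918855
1 28654 ((484.68994140625, -102.92058563232422), (87.46334838867188, 64.24365997314453), 85.76087188720703) 0.40695005948858193
-1 29588 ((484.0903625488281, -195.12400817871094), (68.62462615966797, 87.10230255126953), 9.242568016052246) 0.40652891573900063
near bench -0.00045196575137047834
((476.0655822753906, -146.005859375), (137.09498596191406, 180.4391326904297), 1.1185246706008911) 0.20895743288133278
1 29064 ((460.7189636230469, -88.7821273803711), (89.51388549804688, 92.7978515625), 37.85447311401367) 0.23695636714768412
-1 30768 ((458.9490661621094, -204.23492431640625), (96.44328308105469, 79.87173461914062), 54.1262092590332) 0.23674112370714284
```

View pics/w2c.png

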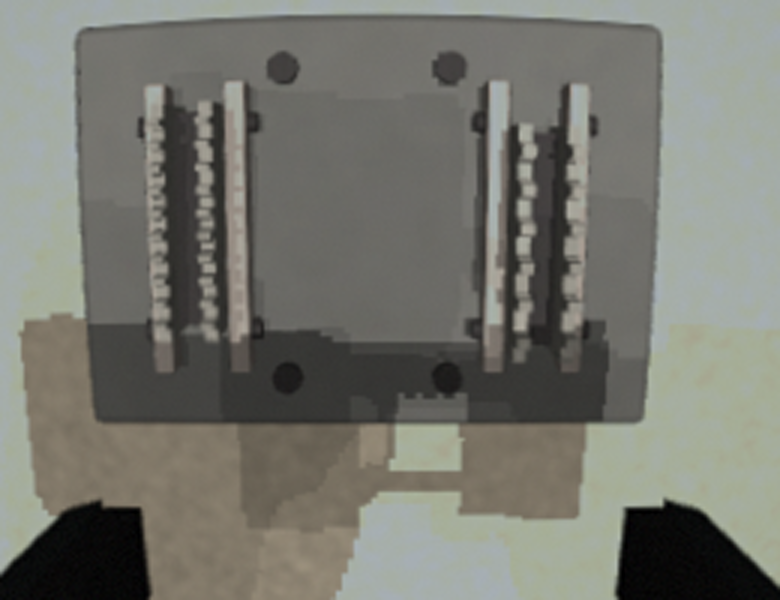

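The crop shows that the left (+y) pair, at x≈157/207, has fine notches. The right pair, at x≈525/575, has coarse notches and sits shifted toward −x. Now the rack.

Emit:
{"fn": "play_rows", "kwargs": {"targets": [[[0.005,0.03,0.01],[0,0,0]],[[0.01,0.07,0.01],[0,0,0]],[[0.015,0.11,0.01],[0,0,0]],[[0.02,0.15,0.01],[0,0,0]],[[0.025,0.19,0.01],[0,0,0]],[[0.03,0.23,0.01],[0,0,0]],[[0.035,0.27,0.01],[0,0,0]],[[0.04,0.31,0.01],[0,0,0]],[[0.045,0.35,0.01],[0,0,0]],[[0.05,0.385,0.01],[0,0,0]],[[0.05,0.395,0.01],[0,0,0]],[[0.05,0.395,0.01],[0,0,0]],[[0.05,0.395,0.01],[0,0,0]]]}}

```text
time: 3.2
ee_pos: [0.4852, 0.2473, 0.14]
orientation: [[1.0, 0.02, 0.002], [0.02, -1.0, 0.0], [0.002, -0.0, -1.0]]
wrist_force: [0.4, -1.0, -0.5]
finger_gap: 0.0882
grasp_force: 0.0
```

```bash
python3 - <<'E'
from h import *
s=observe(); c=capture("wrist"); print(s["time"],np.round(s["ee_pos"],4))
w=wcloud(c,s); np.savez("w3.npz",w=w,p=c["pixels"]); im=c["pixels"][...,::-1]
a=im[60:260,130:390] ; cv2.imwrite("pics/w3c.png",cv2.resize(a,None,fx=3,fy=3,interpolation=cv2.INTER_CUBIC))
mr=lambda k:cv2.minAreaRect((k[:,:2]*1000).astype(np.float32))
def f(W,c,hi,zs,lab,xlo):
    q=W.reshape(-1,3); q=q[~np.isnan(q[:,0])]; q=q[(abs(q[:,0]-c[0])<.085)&(abs(q[:,1]-c[1])<.12)&(q[:,2]<.075)&(q[:,0]>xlo)]
    print(lab,"bench",np.median(q[q[:,2]<.006][:,2]).round(4)); k=q[q[:,2]>.007]; print("  base",mr(k))
    for sd in(1,-1):
        g=k[((k[:,1]-c[1])*sd>0)&(k[:,2]>zs)]; m=np.median(g,0); A=np.polyfit(g[:,0]-m[0],g[:,1],1)
        print("  ",sd,len(g),mr(g),"zmax",np.percentile(g[:,2],[50,99]).round(4),"yaw",np.degrees(np.arctan(A[0])).round(2))
f(np.load("w1.npy"),(.483,-.146),.075,.044,"gauge far",.41)
f(np.load("w2.npz")["w"],(.483,-.146),.075,.044,"gauge near",.42)
f(w,(.536,.247),.075,.0475,"rack near",.45)
E
```

```text
3.2 [0.4852 0.2473 0.14  ]
gauge far bench -0.0005
  base ((483.22528076171875, -144.31558227539062), (123.18110656738281, 176.7367401123047), 1.230185866355896)
   1 104 ((485.3055725097656, -95.61697387695312), (55.76352310180664, 16.958999633789062), 1.8224616050720215) zmax [0.0467 0.0487] yaw 1.37
   -1 109 ((480.77484130859375, -191.90516662597656), (52.43034744262695, 16.690990447998047), 2.1277694702148438) zmax [0.0484 0.0509] yaw 1.09
gauge near bench -0.0004
  base ((482.9482116699219, -143.92340087890625), (123.25104522705078, 176.54379272460938), 1.1185246706008911)
   1 310 ((484.7461242675781, -95.83326721191406), (56.62058639526367, 17.19117546081543), 1.2931814193725586) zmax [0.0467 0.0488] yaw 0.82
   -1 372 ((480.8948669433594, -191.62583923339844), (53.88538360595703, 17.45263671875), 1.8196076154708862) zmax [0.0488 0.051 ] yaw 1.71
rack near bench -0.0004
  base ((534.81884765625, 248.39517211914062), (139.35415649414062, 171.09228515625), 1.9877171516418457)
   1 3613 ((536.8733520507812, 292.3488464355469), (132.30589294433594, 30.023469924926758), 0.8194173574447632) zmax [0.0522 0.0591] yaw 2.17
   -1 3903 ((536.1524047851562, 207.19508361816406), (36.4615478515625, 131.5757293701172), 88.2626953125) zmax [0.053 0.059] yaw 1.97
```

View pics/w3c.png

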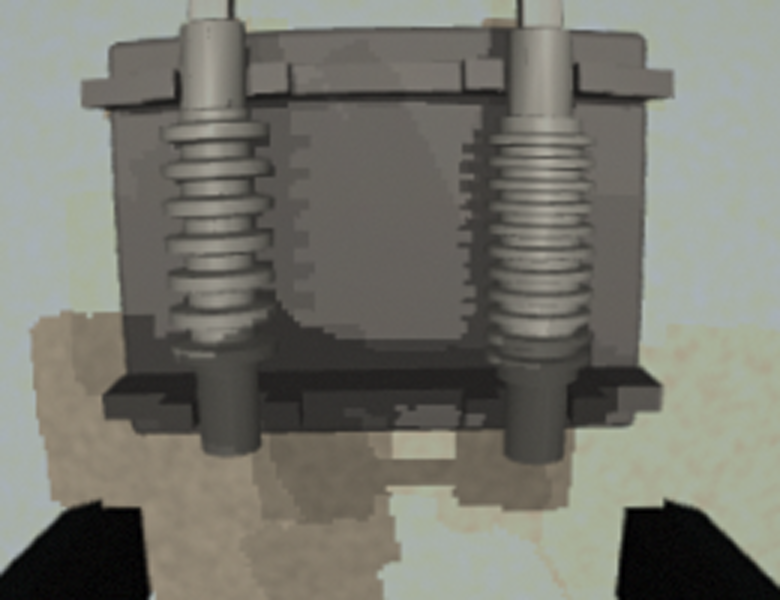

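The crop shows the rack's left spindle (x≈215) is coarse and its right spindle (x≈540) is fine. So the coarse one goes to the right station and the fine one to the left. Next I'll fit the spindle axes.

```bash
python3 - <<'E'
from h import *
W=np.load("w3.npz")["w"]; q=W.reshape(-1,3); q=q[~np.isnan(q[:,0])]; q=q[q[:,2]<.07]
for sd,y0 in(("coarse",.292),("fine",.205)):
    g=q[(abs(q[:,1]-y0)<.02)&(q[:,2]>.0545)&(abs(q[:,0]-.536)<.07)]
    print(sd,len(g),"x",np.percentile(g[:,0],[0,1,99,100]).round(4),"mid y",g[:,1].mean().round(4),np.percentile(g[:,1],[1,99]).round(4),"z",np.percentile(g[:,2],98).round(4))
    a=[]
    for x in np.arange(.502,.574,.006):
        h=g[abs(g[:,0]-x)<.005]
        if len(h)>8: a.append((x,(np.percentile(h[:,1],2)+np.percentile(h[:,1],98))/2))
    a=np.array(a); k=np.polyfit(a[:,0]-.536,a[:,1],1); print("  y at .536",k[1].round(4),"yaw",np.degrees(k[0]).round(2))
E
```

```text
coarse 1047 x [0.4989 0.4995 0.5629 0.5635] mid y 0.2922 [0.2823 0.3028] z 0.0593
  y at .536 0.2923 yaw 0.67
fine 1372 x [0.4947 0.4964 0.5647 0.5661] mid y 0.205 [0.1948 0.2149] z 0.0592
  y at .536 0.205 yaw 1.77
```

Emit:
{"fn": "play_rows", "kwargs": {"targets": [[[0.02,0.02,0],[0,0,0]],[[0.045,0.045,-0.01],[0,0,0.5]],[[0.045,0.045,-0.03],[0,0,0.5]],[[0.045,0.045,-0.06],[0,0,0.5]],[[0.045,0.045,-0.085],[0,0,0.5]],[[0.045,0.045,-0.1],[0,0,0.5]],[[0.045,0.045,-0.108],[0,0,0.5]],[[0.045,0.045,-0.108],[0,0,0.5]],[[0.045,0.045,-0.108],[0,0,0.5]]], "fingers": 0.2}}

```text
time: 4.0
ee_pos: [0.5303, 0.2913, 0.0314]
orientation: [[1.0, 0.027, 0.0], [0.027, -1.0, -0.001], [0.0, 0.001, -1.0]]
wrist_force: [-0.2, 0.9, 0.2]
finger_gap: 0.0528
grasp_force: 0.0
```

Emit:
{"fn": "play_rows", "kwargs": {"targets": [[[0,0,0],[0,0,0]],[[0,0,0],[0,0,0]],[[0,0,0],[0,0,0]],[[0,0,0],[0,0,0]],[[0,0,0],[0,0,0]],[[0,0,0],[0,0,0]]], "fingers": -1, "force": 25}}

```text
time: 4.5
ee_pos: [0.5301, 0.2932, 0.0315]
orientation: [[1.0, 0.029, 0.001], [0.029, -1.0, 0.001], [0.001, -0.001, -1.0]]
wrist_force: [-1.3, 0.5, 4.9]
finger_gap: 0.0283
grasp_force: 25.0
```

```bash
python3 - <<'E'
from h import *
s=observe(); print({k:np.round(s[k],4).tolist() for k in("time","ee_pos","orientation","wrist_force","wrist_torque","finger_gap","grasp_force")})
q=np.load("w2.npz")["w"].reshape(-1,3); q=q[~np.isnan(q[:,0])]; q=q[(abs(q[:,0]-.48)<.02)&(q[:,2]<.07)]
for yc in(-.0959,-.1918):
    for d in np.arange(-.022,.0221,.002):
        g=q[abs(q[:,1]-yc-d)<.001]
        if len(g): print(round(d*1000),len(g),np.percentile(g[:,2],[10,50,90]).round(3),end="; ")
    print()
E
```

```text
{'time': 4.5, 'ee_pos': [0.5301, 0.2932, 0.0315], 'orientation': [[0.9996, 0.0295, 0.0012], [0.0295, -0.9996, 0.0007], [0.0012, -0.0006, -1.0]], 'wrist_force': [-1.3456, 0.5137, 4.8644], 'wrist_torque': [-0.0233, 0.0841, -0.045], 'finger_gap': 0.0283, 'grasp_force': 25.002}
-22 91 [0.013 0.014 0.015]; -20 120 [0.013 0.014 0.014]; -18 97 [0.013 0.013 0.014]; -16 88 [0.013 0.013 0.014]; -14 191 [0.013 0.022 0.026]; -12 130 [0.025 0.025 0.026]; -10 101 [0.024 0.025 0.026]; -8 317 [0.026 0.038 0.046]; -6 121 [0.042 0.043 0.047]; -4 16 [0.041 0.042 0.047]; -2 38 [0.029 0.03  0.031]; 0 110 [0.029 0.03  0.03 ]; 2 114 [0.029 0.029 0.03 ]; 4 254 [0.029 0.033 0.043]; 6 173 [0.036 0.042 0.047]; 8 76 [0.041 0.043 0.047]; 12 14 [0.026 0.026 0.027]; 14 38 [0.024 0.025 0.026]; 16 1 [0.015 0.015 0.015]; 18 76 [0.013 0.014 0.014]; 20 93 [0.013 0.014 0.014]; 22 89 [0.013 0.014 0.015]; 
-22 93 [0.013 0.014 0.014]; -20 97 [0.013 0.014 0.014]; -18 90 [0.013 0.014 0.014]; -16 6 [0.013 0.014 0.019]; -14 51 [0.024 0.025 0.026]; -12 30 [0.025 0.025 0.027]; -8 76 [0.041 0.042 0.05 ]; -6 191 [0.032 0.042 0.05 ]; -4 233 [0.029 0.032 0.043]; -2 107 [0.029 0.03  0.03 ]; 0 118 [0.029 0.03  0.03 ]; 2 53 [0.029 0.03  0.03 ]; 4 27 [0.041 0.045 0.05 ]; 6 121 [0.041 0.043 0.05 ]; 8 294 [0.025 0.037 0.048]; 10 107 [0.025 0.025 0.027]; 12 112 [0.025 0.026 0.026]; 14 182 [0.014 0.023 0.026]; 16 99 [0.013 0.014 0.014]; 18 101 [0.013 0.014 0.015]; 20 103 [0.012 0.013 0.014]; 22 104 [0.013 0.014 0.014];
```

Emit:
{"fn": "play_rows", "kwargs": {"targets": [[[0,0,0.01],[0,0,0]],[[0,0,0.03],[0,0,0]],[[0,0,0.055],[0,0,0]],[[0,-0.01,0.075],[0,0,0]],[[-0.003,-0.035,0.085],[0,0,0]],[[-0.006,-0.065,0.085],[0,0,0]],[[-0.01,-0.1,0.085],[0,0,-0.1]],[[-0.013,-0.135,0.085],[0,0,-0.1]],[[-0.017,-0.17,0.085],[0,0,-0.2]],[[-0.02,-0.205,0.085],[0,0,-0.2]],[[-0.024,-0.24,0.085],[0,0,-0.3]],[[-0.027,-0.275,0.085],[0,0,-0.3]],[[-0.031,-0.31,0.085],[0,0,-0.4]],[[-0.035,-0.345,0.085],[0,0,-0.4]],[[-0.039,-0.38,0.085],[0,0,-0.4]],[[-0.042,-0.415,0.085],[0,0,-0.4]],[[-0.045,-0.445,0.085],[0,0,-0.4]],[[-0.048,-0.47,0.085],[0,0,-0.4]],[[-0.049,-0.483,0.085],[0,0,-0.4]],[[-0.049,-0.484,0.085],[0,0,-0.4]]]}}

```text
time: 6.17
ee_pos: [0.4789, -0.1958, 0.1157]
orientation: [[1.0, 0.015, -0.002], [0.015, -1.0, -0.003], [-0.002, 0.003, -1.0]]
wrist_force: [-0.1, -0.0, -4.7]
finger_gap: 0.0282
grasp_force: 25.0
```

Emit:
{"fn": "play_rows", "kwargs": {"targets": [[[0,0,0],[0,0,0]],[[0,0,0],[0,0,0]]]}}

```text
time: 6.33
ee_pos: [0.4805, -0.1896, 0.1156]
orientation: [[1.0, 0.024, -0.001], [0.024, -1.0, 0.001], [-0.001, -0.001, -1.0]]
wrist_force: [0.5, 0.7, -4.2]
finger_gap: 0.0281
grasp_force: 25.0
```

```bash
python3 - <<'E'
from h import *
s=observe(); c=capture("wrist"); print({k:np.round(s[k],4).tolist() for k in("time","ee_pos","orientation","wrist_force","wrist_torque","finger_gap","grasp_force")})
w=wcloud(c,s); np.savez("w4.npz",w=w,p=c["pixels"]); im=c["pixels"][...,::-1]
a=im[100:384,130:390] ; cv2.imwrite("pics/w4c.png",cv2.resize(a,None,fx=2,fy=2,interpolation=cv2.INTER_CUBIC))
E
```

```text
{'time': 6.3333, 'ee_pos': [0.4805, -0.1896, 0.1156], 'orientation': [[0.9997, 0.0237, -0.0006], [0.0237, -0.9997, 0.0013], [-0.0006, -0.0013, -1.0]], 'wrist_force': [0.4776, 0.7203, -4.1602], 'wrist_torque': [0.0948, 0.0287, 0.008], 'finger_gap': 0.0281, 'grasp_force': 24.9988}
```

View pics/w4c.png

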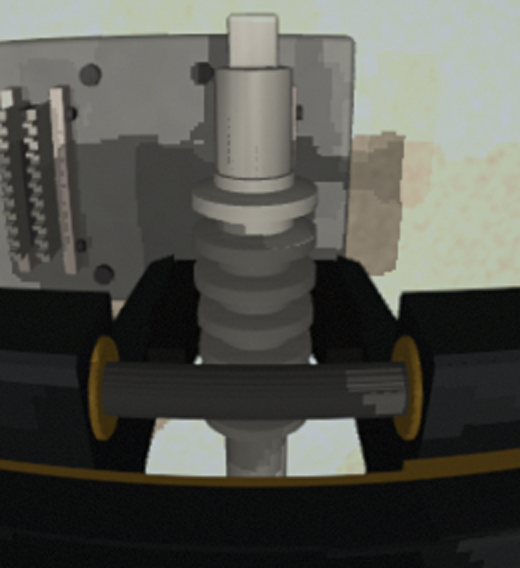

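The crop shows the coarse spindle held straight. Its journal end is at row ≈66 and the first thread crest at row ≈190. I'll locate the spindle along x from the journal end.

```bash
cat >> h.py <<'E'
def spx(w,s):
    "journal profile of the held spindle relative to the TCP"
    e=np.array(s["ee_pos"]); R=np.array(s["orientation"]).reshape(3,3)
    q=w.reshape(-1,3); q=q[~np.isnan(q[:,0])]; d=(q-e)@R
    d=d[(abs(d[:,1])<.003)&(d[:,0]>.02)&(d[:,0]<.08)&(abs(-d[:,2]-.0125)<.025)]
    for x in np.arange(.022,.076,.002):
        g=d[abs(d[:,0]-x)<.001]; 
        if len(g): print(round(x*1000),len(g),(-np.median(g[:,2])*1000).round(1),end="; ")
    j=d[(-d[:,2]>.018)&(d[:,0]>.05)]; print("\njournal end x rel TCP",np.percentile(j[:,0],[98,100]).round(4))
    k=d[(-d[:,2]>.009)&(d[:,0]>.05)]; print("drive end",k[:,0].max().round(4))
E
python3 - <<'E'
from h import *
s=observe(); spx(np.load("w4.npz")["w"],s)
E
```

```text
22 86 25.9; 24 95 21.5; 26 52 20.8; 28 4 25.0; 30 58 26.1; 32 89 25.7; 34 94 21.3; 36 68 20.2; 38 59 19.7; 40 61 19.9; 42 63 19.8; 44 68 19.6; 46 61 19.7; 48 65 19.9; 50 64 19.6; 52 59 19.8; 54 68 19.6; 56 63 19.6; 58 64 19.6; 60 80 19.0; 62 59 16.5; 64 70 16.4; 66 56 16.3; 68 68 16.4; 70 70 16.5; 72 42 16.3; 
journal end x rel TCP [0.0604 0.068 ]
drive end 0.0723
```

```bash
python3 - <<'E'
from h import *
for f in ("w2.npz",):
  q=np.load(f)["w"].reshape(-1,3); q=q[~np.isnan(q[:,0])]; q=q[(q[:,2]<.07)]
  c,s_=np.cos(np.radians(1.2)),np.sin(np.radians(1.2))
  g0=np.array([.4831,-.1439]); d=(q[:,:2]-g0)@np.array([[c,-s_],[s_,c]])  # into gauge frame
  for nm,yc,p,zt in(("left",.048,.006,.0445),("right",-.048,.010,.0455)):
    for pl in(1,-1):
        m=(abs(d[:,1]-yc-pl*.0062)<.0035)&(q[:,2]>zt); x=d[m,0]
        ph=np.exp(2j*np.pi*x/p).mean(); print(nm,pl,m.sum(),"range",x.min().round(4),x.max().round(4),"tooth centre at",(np.angle(ph)/2/np.pi*p*1000).round(2),"mod",p*1000,"R",abs(ph).round(2))
s=observe(); e=np.array(s["ee_pos"]); R=np.array(s["orientation"]).reshape(3,3)
w=np.load("w4.npz")["w"]; qq=w.reshape(-1,3); qq=qq[~np.isnan(qq[:,0])]; dd=(qq-e)@R
dd=dd[(abs(dd[:,1])<.002)&(dd[:,0]>.005)&(dd[:,0]<.036)&(-dd[:,2]>.0235)&(-dd[:,2]<.03)]
print("crests top",np.sort(dd[:,0]*1000).round(1)[::6])
E
```

```text
left 1 135 range -0.0253 0.031 tooth centre at 0.01 mod 6.0 R 0.78
left -1 150 range -0.025 0.0304 tooth centre at -0.0 mod 6.0 R 0.76
right 1 159 range -0.0292 0.0237 tooth centre at 1.89 mod 10.0 R 0.77
right -1 152 range -0.03 0.0234 tooth centre at 1.66 mod 10.0 R 0.78
crests top [ 8.8  9.4  9.6  9.9 10.2 10.5 11.  11.4 11.5 12.2 12.4 12.6 12.7 12.9
 13.  13.1 13.4 18.9 19.4 19.8 20.  20.2 20.7 20.9 21.2 21.5 21.7 22.1
 22.4 22.5 22.6 22.8 23.  23.2 29.1 29.5 29.6 29.8 30.2 30.5 30.6 31.
 31.3 31.5 31.7 32.  32.3 32.4 32.6 32.7 32.9 33.1 33.3]
```

Emit:
{"fn": "play_rows", "kwargs": {"targets": [[[0,0,-0.02],[0,0,0]],[[0,0,-0.04],[0,0,0]],[[0,0,-0.05],[0,0,0]],[[0,0,-0.055],[0,0,0]],[[0,0,-0.055],[0,0,0]],[[0,0,-0.055],[0,0,0]],[[0,0,-0.055],[0,0,0]],[[0,0,-0.055],[0,0,0]],[[0,0,-0.055],[0,0,0]]]}}

```text
time: 7.13
ee_pos: [0.481, -0.1913, 0.0614]
orientation: [[1.0, 0.022, 0.001], [0.022, -1.0, -0.0], [0.001, 0.0, -1.0]]
wrist_force: [0.0, -1.1, -4.4]
finger_gap: 0.0282
grasp_force: 25.0
```

Emit:
{"fn": "play_rows", "kwargs": {"targets": [[[0,0,0],[0,0,0]],[[0,0,0],[0,0,0]]]}}

```text
time: 7.3
ee_pos: [0.4808, -0.1913, 0.0611]
orientation: [[1.0, 0.022, 0.001], [0.022, -1.0, -0.0], [0.001, 0.0, -1.0]]
wrist_force: [0.3, -0.8, -5.3]
finger_gap: 0.0282
grasp_force: 25.0
```

Emit:
{"fn": "play_rows", "kwargs": {"targets": [[[-0.001,-0.0005,-0.004],[0,0,0]],[[-0.001,-0.0005,-0.007],[0,0,0]],[[-0.001,-0.0005,-0.009],[0,0,0]],[[-0.001,-0.0005,-0.01],[0,0,0]],[[-0.001,-0.0005,-0.0105],[0,0,0]],[[-0.001,-0.0005,-0.011],[0,0,0]],[[-0.001,-0.0005,-0.011],[0,0,0]],[[-0.001,-0.0005,-0.011],[0,0,0]]]}}

```text
time: 7.97
ee_pos: [0.4797, -0.1916, 0.0498]
orientation: [[1.0, 0.022, 0.0], [0.022, -1.0, -0.0], [0.0, 0.0, -1.0]]
wrist_force: [0.1, 0.1, -4.6]
finger_gap: 0.0283
grasp_force: 25.0
```

Emit:
{"fn": "play_rows", "kwargs": {"targets": [[[0,0,-0.001],[0,0,0]],[[0,0,-0.0015],[0,0,0]],[[0,0,-0.002],[0,0,0]],[[0,0,-0.0025],[0,0,0]],[[0,0,-0.0025],[0,0,0]],[[0,0,-0.0025],[0,0,0]]]}}

```text
time: 8.47
ee_pos: [0.4796, -0.1916, 0.0472]
orientation: [[1.0, 0.022, -0.0], [0.022, -1.0, -0.0], [-0.0, 0.0, -1.0]]
wrist_force: [0.4, 0.1, -4.9]
finger_gap: 0.0283
grasp_force: 25.0
```

Emit:
{"fn": "play_rows", "kwargs": {"targets": [[[0,0,-0.0005],[0,0,0]],[[0,0,-0.001],[0,0,0]],[[0,0,-0.0015],[0,0,0]],[[0,0,-0.0018],[0,0,0]],[[0,0,-0.0018],[0,0,0]],[[0,0,-0.0018],[0,0,0]]]}}

```text
time: 8.97
ee_pos: [0.4797, -0.1917, 0.0456]
orientation: [[1.0, 0.022, 0.0], [0.022, -1.0, -0.0], [0.0, 0.0, -1.0]]
wrist_force: [-1.6, -1.1, -2.1]
finger_gap: 0.0284
grasp_force: 25.0
```

Emit:
{"fn": "play_rows", "kwargs": {"targets": [[[0,0,-0.0003],[0,0,0]],[[0,0,-0.0006],[0,0,0]],[[0,0,-0.0006],[0,0,0]],[[0,0,-0.0006],[0,0,0]]]}}

```text
time: 9.3
ee_pos: [0.4797, -0.1917, 0.0453]
orientation: [[1.0, 0.022, 0.0], [0.022, -1.0, -0.0], [0.0, 0.0, -1.0]]
wrist_force: [-1.7, 2.0, 5.0]
finger_gap: 0.0282
grasp_force: 25.0
```

Emit:
{"fn": "play_rows", "kwargs": {"targets": [[[0,0,0],[0,0,0]],[[0,0,0],[0,0,0]],[[0,0,0],[0,0,0]],[[0,0,0],[0,0,0]]], "fingers": 0.2}}

```text
time: 9.63
ee_pos: [0.4798, -0.1917, 0.0447]
orientation: [[1.0, 0.022, 0.0], [0.022, -1.0, -0.0], [0.0, 0.0, -1.0]]
wrist_force: [-0.6, 0.7, -0.1]
finger_gap: 0.0521
grasp_force: 0.0
```

Emit:
{"fn": "play_rows", "kwargs": {"targets": [[[0,0,0.01],[0,0,0]],[[0,0,0.035],[0,0,0]],[[0,0,0.065],[0,0,0]],[[-0.02,0.01,0.085],[0,0,0]],[[-0.04,0.03,0.09],[0,0,0]],[[-0.05,0.04,0.09],[0,0,0]],[[-0.05,0.04,0.09],[0,0,0]],[[-0.05,0.04,0.09],[0,0,0]],[[-0.05,0.04,0.09],[0,0,0]]]}}

```text
time: 10.38
ee_pos: [0.4309, -0.1524, 0.1351]
orientation: [[1.0, 0.022, 0.002], [0.022, -1.0, -0.001], [0.002, 0.001, -1.0]]
wrist_force: [1.3, -0.7, 0.3]
finger_gap: 0.0529
grasp_force: 0.0
```

```bash
cat >> h.py <<'E'
def seat(w,yc,xs):
    g0=np.array([.4831,-.1439,0]); c,s_=np.cos(np.radians(1.2)),np.sin(np.radians(1.2))
    q=w.reshape(-1,3); q=q[~np.isnan(q[:,0])]-g0; q[:,:2]=q[:,:2]@np.array([[c,-s_],[s_,c]])
    q=q[(abs(q[:,1]-yc)<.02)&(q[:,2]<.085)&(q[:,2]>.04)&(abs(q[:,0])<.09)]
    t=q[q[:,2]>.0685-.0015] if False else q
    ax=[]
    for lo,hi in((-.056,-.042),(.042,.056)):
        j=q[(q[:,0]-xs>lo)&(q[:,0]-xs<hi)]; 
        if len(j): z=np.percentile(j[:,2],97); jj=j[j[:,2]>z-.003]; print("journal",lo,len(j),"axis z",(z-.009).round(4),"y",jj[:,1].mean().round(4))
    th=q[(abs(q[:,0]-xs)<.034)]; print("crest axis z",(np.percentile(th[:,2],98)-.015).round(4))
    b=q[(abs(q[:,1]-yc)<.004)&(q[:,2]>.063)]; print("journal+end x - seat -60mm",((np.percentile(b[:,0],99.5)-xs-.060)*1000).round(1), "-end +60", ((np.percentile(b[:,0],.5)-xs+.060)*1000).round(1))
    cr=q[(abs(q[:,1]-yc)<.004)&(q[:,2]>.0695)]; print("crest x range rel seat",(np.percentile(cr[:,0],[.5,99.5])-xs).round(4))
E
python3 - <<'E'
from h import *
s=observe(); c=capture("wrist"); print(s["time"],np.round(s["ee_pos"],4),np.round(s["wrist_force"],1))
w=wcloud(c,s); np.savez("w5.npz",w=w); im=c["pixels"][...,::-1]
seat(w,-.048,-.0032)
a=im[60:260,130:390] ; cv2.imwrite("pics/w5c.png",cv2.resize(a,None,fx=3,fy=3,interpolation=cv2.INTER_CUBIC))
E
```

```text
10.3833 [ 0.4309 -0.1524  0.1351] [ 1.3 -0.7  0.3]
journal -0.056 377 axis z 0.0577 y -0.0479
journal 0.042 438 axis z 0.0579 y -0.0473
crest axis z 0.0577
journal+end x - seat -60mm 9.2 -end +60 0.5
crest x range rel seat [-0.0322  0.0317]
```

View pics/w5c.png

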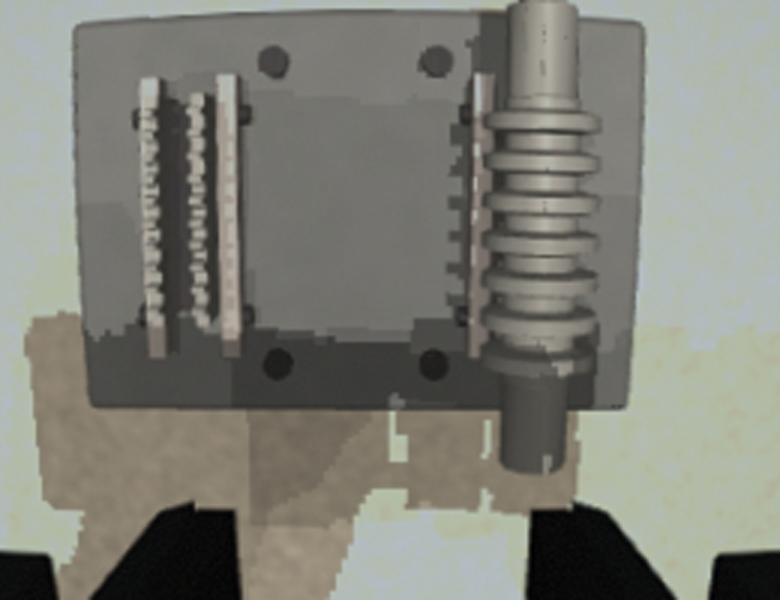

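The crop and cloud show the coarse spindle (x≈540) level, centred and home, with its axis at 57.8 mm. Now the fine spindle.

Emit:
{"fn": "play_rows", "kwargs": {"targets": [[[0.01,0.03,0],[0,0,0]],[[0.02,0.065,0],[0,0,0]],[[0.03,0.1,0],[0,0,0]],[[0.04,0.135,0],[0,0,0]],[[0.05,0.17,0],[0,0,0]],[[0.06,0.205,0],[0,0,0.4]],[[0.07,0.24,0],[0,0,0.4]],[[0.08,0.275,0],[0,0,0.4]],[[0.09,0.31,0],[0,0,0.4]],[[0.097,0.34,0],[0,0,0.4]],[[0.1,0.355,-0.01],[0,0,0.4]],[[0.1,0.357,-0.035],[0,0,0.4]],[[0.1,0.357,-0.065],[0,0,0.4]],[[0.1,0.357,-0.09],[0,0,0.4]],[[0.1,0.357,-0.102],[0,0,0.4]],[[0.1,0.357,-0.1035],[0,0,0.4]],[[0.1,0.357,-0.1035],[0,0,0.4]],[[0.1,0.357,-0.1035],[0,0,0.4]]]}}

```text
time: 11.93
ee_pos: [0.5305, 0.205, 0.0321]
orientation: [[1.0, 0.028, 0.001], [0.028, -1.0, 0.0], [0.001, -0.0, -1.0]]
wrist_force: [0.2, -0.2, 0.2]
finger_gap: 0.0529
grasp_force: 0.0
```

Emit:
{"fn": "play_rows", "kwargs": {"targets": [[[0,0,0],[0,0,0]],[[0,0,0],[0,0,0]],[[0,0,0],[0,0,0]],[[0,0,0],[0,0,0]],[[0,0,0],[0,0,0]],[[0,0,0],[0,0,0]]], "fingers": -1, "force": 25}}

```text
time: 12.43
ee_pos: [0.5301, 0.2055, 0.0321]
orientation: [[1.0, 0.029, 0.001], [0.029, -1.0, 0.0], [0.001, -0.0, -1.0]]
wrist_force: [-0.3, 0.6, 6.5]
finger_gap: 0.0284
grasp_force: 25.0
```

Emit:
{"fn": "play_rows", "kwargs": {"targets": [[[0,0,0.01],[0,0,0]],[[0,0,0.03],[0,0,0]],[[0,0,0.055],[0,0,0]],[[0,-0.01,0.075],[0,0,0]],[[-0.003,-0.035,0.085],[0,0,0]],[[-0.008,-0.065,0.085],[0,0,0]],[[-0.014,-0.1,0.085],[0,0,-0.1]],[[-0.019,-0.135,0.085],[0,0,-0.2]],[[-0.025,-0.17,0.085],[0,0,-0.3]],[[-0.03,-0.205,0.085],[0,0,-0.4]],[[-0.036,-0.24,0.085],[0,0,-0.4]],[[-0.04,-0.27,0.085],[0,0,-0.4]],[[-0.044,-0.29,0.085],[0,0,-0.4]],[[-0.045,-0.3,0.085],[0,0,-0.4]],[[-0.045,-0.301,0.085],[0,0,-0.4]],[[-0.045,-0.301,0.085],[0,0,-0.4]],[[-0.045,-0.301,0.085],[0,0,-0.4]],[[-0.045,-0.301,0.085],[0,0,-0.4]],[[-0.045,-0.301,0.085],[0,0,-0.4]]]}}

```text
time: 14.02
ee_pos: [0.485, -0.0938, 0.1163]
orientation: [[1.0, 0.025, 0.0], [0.025, -1.0, 0.001], [0.0, -0.001, -1.0]]
wrist_force: [0.4, -0.3, -2.9]
finger_gap: 0.0287
grasp_force: 25.0
```

```bash
python3 - <<'E'
from h import *
s=observe(); c=capture("wrist"); print(s["time"],np.round(s["ee_pos"],4),np.round(s["wrist_force"],1))
w=wcloud(c,s); spx(w,s)
e=np.array(s["ee_pos"]); R=np.array(s["orientation"]).reshape(3,3)
qq=w.reshape(-1,3); qq=qq[~np.isnan(qq[:,0])]; dd=(qq-e)@R
dd=dd[(abs(dd[:,1])<.002)&(dd[:,0]>.005)&(dd[:,0]<.04)&(-dd[:,2]>.0245)&(-dd[:,2]<.03)]
x=dd[:,0]; print("end crest",np.percentile(x,[98,100]).round(4),"phase mod 6",(np.angle(np.exp(2j*np.pi*x/.006).mean())/2/np.pi*6).round(2),abs(np.exp(2j*np.pi*x/.006).mean()).round(2))
E
```

```text
14.0167 [ 0.485  -0.0938  0.1163] [ 0.4 -0.3 -2.9]
22 24 22.9; 24 52 25.9; 26 99 23.8; 28 27 22.5; 30 62 25.8; 32 91 23.6; 34 63 22.4; 36 87 21.7; 38 63 19.6; 40 62 19.6; 42 64 19.5; 44 63 19.5; 46 58 19.6; 48 66 19.6; 50 66 19.6; 52 60 19.7; 54 64 19.4; 56 63 19.6; 58 70 19.5; 60 70 18.5; 62 70 16.6; 64 56 16.5; 66 69 16.5; 68 69 16.6; 70 57 16.7; 72 42 16.3; 
journal end x rel TCP [0.0601 0.0686]
drive end 0.072
end crest [0.0317 0.032 ] phase mod 6 0.65 0.63
```

Emit:
{"fn": "play_rows", "kwargs": {"targets": [[[0,0,-0.02],[0,0,0]],[[0,0,-0.04],[0,0,0]],[[0,0,-0.05],[0,0,0]],[[0,0,-0.055],[0,0,0]],[[0,0,-0.055],[0,0,0]],[[0,0,-0.055],[0,0,0]],[[0,0,-0.055],[0,0,0]],[[0,0,-0.055],[0,0,0]],[[0,0,-0.055],[0,0,0]]]}}

```text
time: 14.82
ee_pos: [0.4851, -0.0957, 0.062]
orientation: [[1.0, 0.022, 0.001], [0.022, -1.0, -0.0], [0.001, 0.0, -1.0]]
wrist_force: [-0.7, 0.7, -3.3]
finger_gap: 0.0286
grasp_force: 25.0
```

Emit:
{"fn": "play_rows", "kwargs": {"targets": [[[0,0,0],[0,0,0]],[[0,0,0],[0,0,0]]]}}

```text
time: 14.98
ee_pos: [0.4848, -0.0957, 0.0617]
orientation: [[1.0, 0.022, 0.001], [0.022, -1.0, -0.0], [0.001, 0.0, -1.0]]
wrist_force: [-0.0, -0.6, -2.9]
finger_gap: 0.0285
grasp_force: 25.0
```

Riding height for the fine pitch would be a TCP at about 0.050, and home is about 0.0461. I'll step down with x shifted −0.5 mm.

Emit:
{"fn": "play_rows", "kwargs": {"targets": [[[-0.0005,0,-0.004],[0,0,0]],[[-0.0005,0,-0.008],[0,0,0]],[[-0.0005,0,-0.01],[0,0,0]],[[-0.0005,0,-0.0115],[0,0,0]],[[-0.0005,0,-0.0125],[0,0,0]],[[-0.0005,0,-0.0125],[0,0,0]],[[-0.0005,0,-0.0125],[0,0,0]]]}}

```text
time: 15.57
ee_pos: [0.4841, -0.0956, 0.0488]
orientation: [[1.0, 0.022, -0.0], [0.022, -1.0, -0.0], [-0.0, 0.0, -1.0]]
wrist_force: [0.4, -0.4, -4.0]
finger_gap: 0.0286
grasp_force: 25.0
```

Emit:
{"fn": "play_rows", "kwargs": {"targets": [[[0,0,-0.0005],[0,0,0]],[[0,0,-0.001],[0,0,0]],[[0,0,-0.001],[0,0,0]],[[0,0,-0.001],[0,0,0]]]}}

```text
time: 15.9
ee_pos: [0.4841, -0.0957, 0.0479]
orientation: [[1.0, 0.022, 0.0], [0.022, -1.0, -0.0], [0.0, 0.0, -1.0]]
wrist_force: [0.3, -0.2, -4.3]
finger_gap: 0.0287
grasp_force: 25.0
```

Below riding height with no contact, so the thread is entering the notches.

Emit:
{"fn": "play_rows", "kwargs": {"targets": [[[0,0,-0.0005],[0,0,0]],[[0,0,-0.001],[0,0,0]],[[0,0,-0.0015],[0,0,0]],[[0,0,-0.0017],[0,0,0]],[[0,0,-0.0017],[0,0,0]],[[0,0,-0.0017],[0,0,0]]]}}

```text
time: 16.4
ee_pos: [0.4844, -0.0956, 0.0463]
orientation: [[1.0, 0.022, 0.001], [0.022, -1.0, -0.0], [0.001, 0.0, -1.0]]
wrist_force: [0.7, -0.1, -1.3]
finger_gap: 0.0282
grasp_force: 25.0
```

Emit:
{"fn": "play_rows", "kwargs": {"targets": [[[0,0,-0.0003],[0,0,0]],[[0,0,-0.0005],[0,0,0]],[[0,0,-0.0005],[0,0,0]],[[0,0,-0.0005],[0,0,0]]]}}

```text
time: 16.73
ee_pos: [0.4844, -0.0957, 0.046]
orientation: [[1.0, 0.022, 0.001], [0.022, -1.0, -0.0], [0.001, 0.0, -1.0]]
wrist_force: [-0.6, -0.2, 4.5]
finger_gap: 0.0282
grasp_force: 25.0
```

It bottoms at the home height. I'll release, retreat and check.

Emit:
{"fn": "play_rows", "kwargs": {"targets": [[[0,0,0],[0,0,0]],[[0,0,0],[0,0,0]],[[0,0,0],[0,0,0]],[[0,0,0],[0,0,0]]], "fingers": 0.2}}

```text
time: 17.07
ee_pos: [0.4838, -0.0957, 0.0455]
orientation: [[1.0, 0.022, -0.001], [0.022, -1.0, -0.0], [-0.001, 0.0, -1.0]]
wrist_force: [0.5, 1.3, -0.8]
finger_gap: 0.0518
grasp_force: 0.0
```

Emit:
{"fn": "play_rows", "kwargs": {"targets": [[[0,0,0.01],[0,0,0]],[[0,0,0.035],[0,0,0]],[[0,0,0.065],[0,0,0]],[[-0.02,-0.01,0.085],[0,0,0]],[[-0.04,-0.03,0.1],[0,0,0]],[[-0.055,-0.05,0.1],[0,0,0]],[[-0.055,-0.05,0.1],[0,0,0]],[[-0.055,-0.05,0.1],[0,0,0]],[[-0.055,-0.05,0.1],[0,0,0]],[[-0.055,-0.05,0.1],[0,0,0]]]}}

```text
time: 17.9
ee_pos: [0.43, -0.1447, 0.1456]
orientation: [[1.0, 0.024, 0.001], [0.024, -1.0, 0.001], [0.001, -0.001, -1.0]]
wrist_force: [0.2, -0.6, -0.3]
finger_gap: 0.0529
grasp_force: 0.0
```

```bash
python3 - <<'E'
from h import *
s=observe(); c=capture("wrist"); print(s["time"],np.round(s["ee_pos"],4),np.round(s["wrist_force"],1))
w=wcloud(c,s); im=c["pixels"][...,::-1]
seat(w,.048,.003); seat(w,-.048,-.0032)
a=im[50:260,110:390] ; cv2.imwrite("pics/w6c.png",cv2.resize(a,None,fx=2.7,fy=2.7,interpolation=cv2.INTER_CUBIC))
E
```

```text
17.9 [ 0.43   -0.1447  0.1456] [ 0.2 -0.6 -0.3]
journal -0.056 343 axis z 0.0578 y 0.0476
journal 0.042 396 axis z 0.0581 y 0.0478
crest axis z 0.0578
journal+end x - seat -60mm 8.8 -end +60 0.5
crest x range rel seat [-0.0312  0.0319]
journal -0.056 361 axis z 0.0579 y -0.0478
journal 0.042 401 axis z 0.0578 y -0.0472
crest axis z 0.0577
journal+end x - seat -60mm 8.9 -end +60 -0.0
crest x range rel seat [-0.0317  0.0317]
```

View pics/w6c.png

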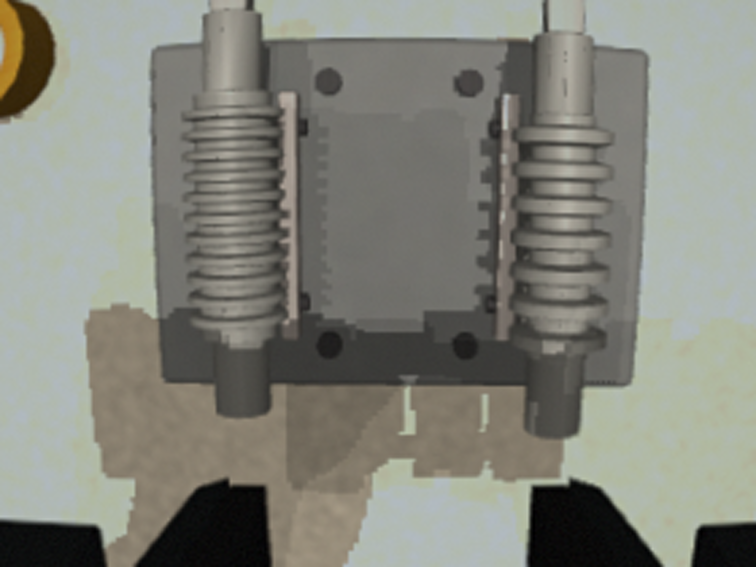

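The picture shows the fine spindle (x≈240) and the coarse one (x≈565) both level, home (axes ≈58 mm) and centred. Handing in.

```bash
python3 -c "
from plant import close_job
print(close_job())"
```

```text
the job is handed in; nothing more can be done
None
```

The job is handed in at about 18 s: the 6 mm spindle lies home in the left station and the 10 mm one in the right, both level (axes about 58 mm) and centred; I told the threads apart in the wrist camera images, and each dropped home on its first pair, so no feeling along or second pair was needed.

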